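# Roll the edge trim home on a kitchen worktop sample

### The job

Take the red-handled hand roller out of its wooden stand and roll it firmly along the brass edge strip of the stone worktop sample, in one pass from the white end block to the other end without lifting off, until every brass section sits fully home, flush with its navy channel. Press with the roller only, hard enough to seat the sections (about 17 N) but never over 25 N, which would crack the strip. Then stand the roller back in its stand, let go of it, and leave everything else where it is.

Things in the scene. Friction and masses are not known exactly. Their poses are not given: they have to be found in the camera images.
- worktop: Fixed worktop sample. Origin on the table under the middle of the brass strip, which runs along its y axis; a marble slab 100 x 250 mm, 20 mm thick, lies beside it at x = 22 to 122 mm. The strip is six brass sections, each 27 mm wide (x), 31 mm long, 32 mm apart, in a navy channel 36 mm wide over its 3 mm lips, 222 mm long with end blocks. Rigid under the roller.
- strip_start (a point): Start of the strip at the white end block: outer end of section 1, y = +96 mm of the worktop, centreline. Fixed 36 mm above the table, only the nominal lip height: the channel is bedded on packing of unknown thickness, so its lips really lie 28 to 44 mm above the table at mid-length and slope up to 0.02 rad along y. Feel for it. Unseated sections stand up to 5 mm above the lips.
- strip_end (a point): Other end of the strip (outer end of section 6, y = -96 mm of the worktop), likewise at the nominal 36 mm.
- sec1 (a joint): How far section 1 (next to the white end block, centre y = +80 mm) is pressed down, m: 0 to 0.001 at the start, 0.005 fully home and flush. It needs a little over 11 N downwards to move, gives slowly (a few tenths of a second for its full way at 17 N), and stays where it is left.
- sec2 (a joint): The same for section 2, centre y = +48 mm.
- sec3 (a joint): The same for section 3, centre y = +16 mm.
- sec4 (a joint): The same for section 4, centre y = -16 mm.
- sec5 (a joint): The same for section 5, centre y = -48 mm.
- sec6 (a joint): The same for section 6, at the far end, centre y = -80 mm.
- roller: Hand roller, 0.25 to 0.45 kg, loose, upright in its stand. z up along the handle, x along the wheel's axle, rolls along y. Origin: centre of the underside of the black guard plate (64 x 70 x 6 mm), which rests on the stand's rim. Red handle 28 mm square, 6 to 64 mm above the origin. Below hangs a sprung steel fork, 38 mm wide (x), with the wheel.
- wheel_hub (a point): Centre of the roller's black rubber wheel (44 mm diameter, 20 mm wide, spins freely): 45 mm below the roller's origin when unloaded, so the wheel's lowest point is 67 mm below it. The fork's spring lets the wheel rise into the handle: preloaded with 4 N, then 1 mm for each further 12 N, 8 mm at most.
- stand: Fixed wooden stand, an open-topped box 60 x 68 mm (x, y), 75 mm high, walls 6 mm, so 48 x 56 mm inside. Origin at the centre of its underside. The roller's wheel and fork hang inside with the guard on the rim; at the start the roller's axes are those of the stand, within 0.02 rad. Returned either way round is fine.
- stand_top (a point): Centre of the stand's mouth, 75 mm above the table: where the roller's origin is when it stands home.
- spare: Loose spare brass section 27 x 31 x 10 mm lying on the marble slab. Leave it.
- scale: White kitchen scale with steel platter, 140 x 180 x 37 mm, at the back. Leave it.
- timer: White kitchen timer 60 x 85 x 20 mm. Leave it.
- jar: Amber glass jar, 84 mm diameter, 150 mm high. Leave it.
- steel_cup: Steel cup, 80 mm diameter, 110 mm high. Leave it.
- mug: White mug, 80 mm diameter, 90 mm high. Leave it.
- screwdriver: Screwdriver lying on the table. Leave it.

How it is judged:
By the outcome, as a careful person would: the job done as asked, in the order asked, and still so for the second after the job is handed in, with the robot touching nothing.
It also fails if it takes over 72 s, if anything falls off the work surface, if the arm or the gripper's body presses on something with over 40 N, if the wrist force passes 120 N, or if a joint passes its speed limit or range.

### The arm

A 6-joint arm with a two-finger parallel gripper is mounted at the origin on the work surface. World frame = base frame: x ahead of the robot, y to its left, z up, the work surface at z = 0. Lengths are in mm, angles in rad, forces in N, time in s.
With the tool pointing down it reaches from about 275 to 825 mm from the base axis. Payload 5.2 kg.
Tool frame: the origin (TCP) lies at the very end of the fingers, on their centre line; the grasp point (between the pads) lies 19 mm behind it; z points along the fingers, y is the direction in which the jaws open and shut (so a half turn about z gives the same grasp; the last joint's range is limited). The gripper opens to 93 mm and grips with 3 to 60 N. Pads are 15 mm wide; open, the fingers measure 128 mm over their backs; the gripper's body (75 mm by 188 mm) begins 65 mm behind the grasp point.
Start: joints at [-1.498, 0.259, 1.535, -0, 1.348, -0.203], TCP at [149.795, -529.213, 218.653] pointing down, gripper open.
Joint ranges: [-3.14, 3.14], [-0.91, 2.08], [0.19, 2.58], [-1.22, 4.36], [0.22, 2.71], [-3.12, 3.12]. Speed limits (rad/s): [2.57, 2.57, 3.14, 3.14, 3.14, 3.14].

### API

Orientations are given as [roll, pitch, yaw] about the fixed x, y, z axes, in that order (R = Rz(yaw) Ry(pitch) Rx(roll)).
In Python, from bench import robot gives the robot as it stands. The module is installed in compiled form; this text tells all that it offers. Calls block until the motion is done:
- robot.move_ptp(position, orientation): joint-space move of the TCP to a pose.
- robot.move_linear(position, ori=None, speed=150, f_stop=None): straight line of the TCP; ori=None keeps the orientation; speed is the mean speed in mm/s. With f_stop (N) it stops when the force on the tool has changed by that much, and returns True; else False.
- robot.move_j(angles): joint-space move.
- robot.move_gripper(opening): opening from 0.0 (shut) to 1.0 (fully open); the grip force is fixed at half the most; returns when the fingers have stopped.
- robot.sleep(seconds).
- robot.inverse_kinematics(position, orientation): joint angles nearest the present ones, or None.
- robot.get_image(name): name is "scene" or "top"; returns a dict with "img" (400x640x3 uint8, blue, green, red), "fovy" (degrees; the focal length in pixels is half the picture's height over the tangent of half this angle, whatever the lens; pixels are square), "cx", "cy" (the principal point, pixels), "eye" and "orientation" of the camera in the world. Camera axes: x right, y down, z forward; pixel columns grow to the right and rows downward; lengths in mm; the calibration is good to about 2 mm. A picture is of the moment at which its call begins. There is no depth.
A pose or a line that the arm cannot do raises robot.MotionError and nothing moves.
- robot.hand_in(): hands the job in, once; it reports no verdict.
Readings, each from a call of its own:
- robot.current_t(): time.
- robot.current_qpos(): joint angles.
- robot.current_joint_vel(): joint speeds.
- robot.current_joint_efforts(): joint torques, N m.
- robot.current_tcp_pos(): TCP position.
- robot.current_eef_rot(): TCP orientation.
- robot.current_contact_force(): force on the tool from outside, world axes, zero at the start.
- robot.current_ft_torque(): the same for the moment, N m.
- robot.current_gripper_width(): opening from 0.0 (shut) to 1.0 (fully open).
Only numpy, scipy, OpenCV 4.12 (cv2) and the standard library are available. Lean on these libraries where they do the work, as an engineer would, in place of code of your own. Each camera call takes 0.05 s, during which the arm holds its last target. There are 200 camera calls.

## Working session

There is one attempt and no reset: what is moved stays moved. The work goes in short steps, each a Python script; the robot and the scene stay as the last script left them, time stands still between calls to the robot, and variables do not carry over. Pictures are saved under pics/ and viewed, about 8 in all and at most 12, crops included, and the job is handed in when it is done.

```bash
mkdir -p pics; python3 - <<'E'
from bench import robot
import cv2,numpy as np
for n in("scene","top"):
    d=robot.get_image(n); cv2.imwrite(f"pics/{n}0.png",d["img"])
    print(n,d["fovy"],d["cx"],d["cy"],d["eye"],d["orientation"])
print(robot.current_t(),robot.current_tcp_pos(),robot.current_eef_rot())
E
```

```text
scene 57.7946096210818 322.31089782665674 193.19135123901566 [ 863.43646272 -553.47481499  844.38130027] [-2.46236935  0.00615866  0.52016758]
top 56.70307366431645 327.70951036002316 203.7067857987014 [ 476.05213337   -5.45035426 1266.03138801] [-3.06843991 -0.01046577 -1.54892865]
0.1 [ 149.76794392 -528.71798481  217.90798573] [-3.14000626e+00 -3.22629872e-04  2.75819694e-01]
```

View pics/scene0.png

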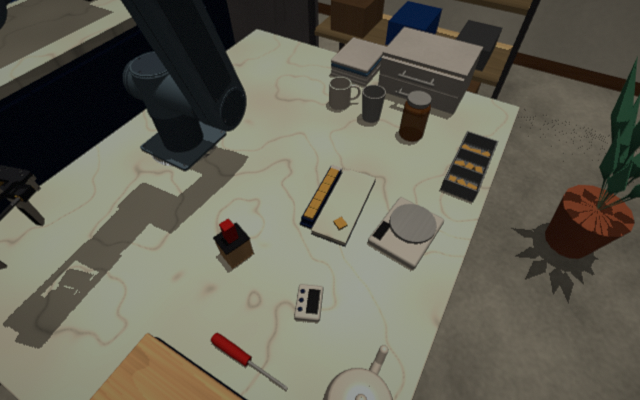

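View pics/top0.png

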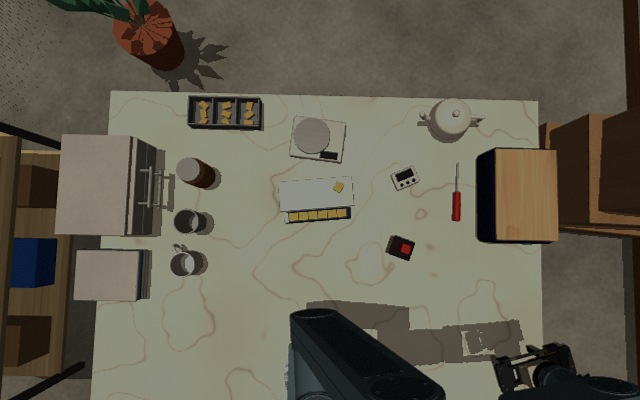

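```bash
python3 - <<'E'
import cv2,numpy as np
s=cv2.imread("pics/scene0.png");t=cv2.imread("pics/top0.png")
c=lambda im,x,y,w,h,k:cv2.resize(im[y:y+h,x:x+w],(w*k,h*k),interpolation=cv2.INTER_NEAREST)
a=np.hstack([c(s,292,160,90,90,4),c(s,205,210,60,60,6)[:360]])
b=np.hstack([c(t,272,170,90,60,5),c(t,380,228,35,35,8)[:280].copy()if 0 else cv2.resize(c(t,380,228,35,35,8),(300,300))])
b=np.pad(b,((0,0),(0,max(0,a.shape[1]-b.shape[1])),(0,0)))[:,:max(a.shape[1],1)]
v=np.vstack([a,b[:240]]) ; v=cv2.convertScaleAbs(v,alpha=1.5)
cv2.imwrite("pics/crop1.png",v)
E
```

```text
(no output)
```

View pics/crop1.png

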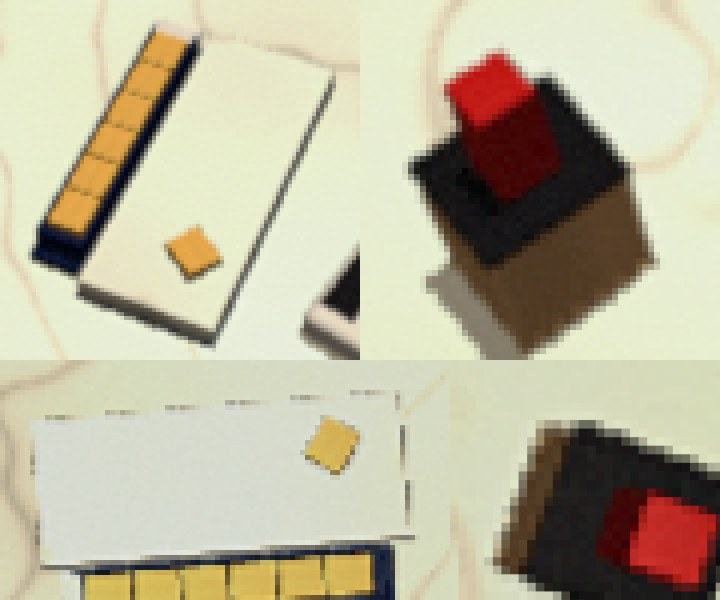

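```bash
cat > h.py <<'E'
import cv2,numpy as np
from scipy.spatial.transform import Rotation as R
CAM={"scene":(57.7946096210818,322.31089782665674,193.19135123901566,[863.43646272,-553.47481499,844.38130027],[-2.46236935,0.00615866,0.52016758]),
"top":(56.70307366431645,327.70951036002316,203.7067857987014,[476.05213337,-5.45035426,1266.03138801],[-3.06843991,-0.01046577,-1.54892865])}
def ray(n,p):
    f,cx,cy,e,o=CAM[n];F=200/np.tan(np.radians(f/2))
    d=R.from_euler("xyz",o).apply([(p[0]-cx)/F,(p[1]-cy)/F,1]);return np.array(e),d
def cast(n,p,z):
    e,d=ray(n,p);return e+d*(z-e[2])/d[2]
def tri(ps,pt):
    (a,u),(b,v)=ray("scene",ps),ray("top",pt)
    k=np.linalg.lstsq(np.c_[u,-v],b-a,rcond=None)[0];A=a+u*k[0];B=b+v*k[1]
    return (A+B)/2,np.linalg.norm(A-B)
E
python3 - <<'E'
from h import *
im={n:cv2.imread(f"pics/{n}0.png") for n in CAM}
roi={"scene":((296,160,90,80),(205,210,60,60)),"top":((272,170,90,60),(380,228,35,35))}
def pts(n,r,f):
    x,y,w,h=r;c=im[n][y:y+h,x:x+w].astype(int);m=f(c[...,0],c[...,1],c[...,2]).astype(np.uint8)
    k,l,st,ce=cv2.connectedComponentsWithStats(m);i=1+np.argmax(st[1:,4]);return np.argwhere(l==i)[:,::-1]+[x,y],ce[i]+[x,y],st[i,4]
res={}
for n in CAM:
    for z in(36,40,44):
        p,c,a=pts(n,roi[n][0],lambda b,g,r:(r-b>60)&(g-b>20))
        W=np.array([cast(n,q,z)[:2] for q in p],np.float32); 
        print(n,"strip",z,c,a,cv2.minAreaRect(W))
    res[n,'s']=c
    p,c,a=pts(n,roi[n][1],lambda b,g,r:(r>140)&(g<80)); res[n,'h']=c
    W=np.array([cast(n,q,139)[:2] for q in p],np.float32);print(n,"handle",c,a,cv2.minAreaRect(W))
    p,c,a=pts(n,roi[n][1],lambda b,g,r:(r<45)&(g<45))
    W=np.array([cast(n,q,81)[:2] for q in p],np.float32);print(n,"guard",c,a,cv2.minAreaRect(W))
for k in'sh':print(k,tri(res['scene',k],res['top',k]))
print([cast("scene",(205+(x-360)/6-.5,210+y/6-.5),81).round(1) for x,y in((412,165),(490,265),(632,175),(548,78))])
print(np.unique(im["top"][238:260,386:414].reshape(-1,3)//20*20,axis=0)[:12])
E
```

```text
scene strip 36 [320.91752577 192.89072165] 485 ((529.9436645507812, 15.755706787109375), (26.92898941040039, 191.8527069091797), 6.1969122886657715)
scene strip 40 [320.91752577 192.89072165] 485 ((531.5938110351562, 12.939048767089844), (26.795766830444336, 190.90338134765625), 6.196910381317139)
scene strip 44 [320.91752577 192.89072165] 485 ((533.2440795898438, 10.122413635253906), (26.662500381469727, 189.95407104492188), 6.1968865394592285)Traceback (most recent call last):
  File "<stdin>", line 14, in <module>
  File "<stdin>", line 6, in pts
    return _wrapfunc(a, 'argmax', axis=axis, out=out, **kwds)
    return bound(*args, **kwds)
ValueError: attempt to get argmax of an empty sequence
```

```bash
cat > loc.py <<'E'
from h import *
im={n:cv2.imread(f"pics/{n}0.png") for n in CAM}
roi={"scene":((296,160,90,80),(205,210,60,60)),"top":((272,170,90,60),(380,228,35,35))}
def pts(n,r,f):
    x,y,w,h=r;c=im[n][y:y+h,x:x+w].astype(int);m=f(c[...,0],c[...,1],c[...,2]).astype(np.uint8)
    k,l,st,ce=cv2.connectedComponentsWithStats(m);i=1+np.argmax(st[1:,4]);return np.argwhere(l==i)[:,::-1]+[x,y],ce[i]+[x,y],st[i,4]
res={}
for n in CAM:
    p,c,a=pts(n,roi[n][0],lambda b,g,r:(r-b>40)&(g-b>15)&(r>80))
    for z in(36,40,44):
        W=np.array([cast(n,q,z)[:2] for q in p],np.float32); 
        print(n,"strip",z,c,a,cv2.minAreaRect(W))
    res[n,'s']=c
    p,c,a=pts(n,roi[n][1],lambda b,g,r:(r>105)&(g<60)); res[n,'h']=c
    W=np.array([cast(n,q,139)[:2] for q in p],np.float32);print(n,"handle",c,a,cv2.minAreaRect(W))
    p,c,a=pts(n,roi[n][1],lambda b,g,r:(r<35)&(g<35))
    W=np.array([cast(n,q,81)[:2] for q in p],np.float32);print(n,"guard",c,a,cv2.minAreaRect(W))
for k in'sh':print(k,tri(res['scene',k],res['top',k]))
print([cast("scene",(205+(x-360)/6-.5,210+y/6-.5),81).round(1) for x,y in((412,165),(490,265),(632,175),(548,78))])
E
python3 loc.py; python3 -c "
import cv2
s=cv2.imread('pics/scene0.png');print(s[225:250:2,229,:].tolist());t=cv2.imread('pics/top0.png');print(t[248,384:418].tolist())"
```

```text
scene strip 36 [320.88431373 192.66078431] 510 ((529.43115234375, 16.797988891601562), (27.993303298950195, 194.0000457763672), 6.291481018066406)
scene strip 40 [320.88431373 192.66078431] 510 ((531.0839233398438, 13.9761962890625), (27.85482406616211, 193.04010009765625), 6.29146146774292)
scene strip 44 [320.88431373 192.66078431] 510 ((532.7366943359375, 11.154380798339844), (27.71632194519043, 192.08016967773438), 6.291461944580078)
scene handle [226.06521739 224.34782609] 92 ((426.6787109375, -254.36367797851562), (24.976415634155273, 24.268972396850586), 74.34390258789062)
scene guard [231.33173077 240.61298077] 416 ((427.8835144042969, -255.63131713867188), (66.91126251220703, 63.86798858642578), 70.93888854980469)
top strip 36 [317.29504505 214.3536036 ] 444 ((530.434814453125, 17.239944458007812), (26.5045166015625, 189.8024444580078), 6.037662029266357)
top strip 40 [317.29504505 214.3536036 ] 444 ((530.2578125, 17.166168212890625), (26.41831398010254, 189.18521118164062), 6.0376691818237305)
top strip 44 [317.29504505 214.3536036 ] 444 ((530.0811157226562, 17.092376708984
[... 631 characters left out ...]
 array([ 409.1, -212.7,   81. ])]
[[18, 21, 131], [13, 16, 117], [4, 5, 49], [5, 4, 44], [2, 3, 43], [2, 3, 44], [1, 2, 44], [6, 7, 45], [6, 7, 46], [3, 4, 28], [16, 13, 15], [17, 16, 18], [15, 14, 15]]
[[130, 148, 145], [115, 130, 128], [54, 66, 72], [24, 40, 54], [24, 39, 55], [22, 37, 50], [16, 18, 24], [21, 20, 19], [20, 20, 22], [21, 20, 23], [17, 19, 19], [16, 17, 17], [20, 20, 20], [10, 11, 32], [10, 8, 44], [3, 1, 43], [5, 6, 41], [12, 15, 92], [28, 31, 130], [25, 30, 129], [28, 31, 129], [24, 28, 128], [25, 28, 127], [23, 27, 125], [21, 25, 124], [22, 25, 126], [16, 18, 96], [16, 17, 38], [12, 13, 12], [77, 91, 89], [120, 142, 140], [124, 147, 145], [123, 145, 143], [122, 144, 142]]
```

```bash
python3 - <<'E'
from bench import robot
from h import *
P=np.array([428,-254,0.]);o=[np.pi,0,-0.335]
robot.move_ptp(P+[0,0,190],o)
print(robot.current_t(),robot.current_tcp_pos(),robot.current_contact_force())
print(robot.move_linear(P+[0,0,84.5],speed=90,f_stop=8),robot.current_tcp_pos())
robot.move_gripper(0.0)
print(robot.current_t(),robot.current_gripper_width()*93,robot.current_tcp_pos(),robot.current_contact_force())
robot.move_linear(P+[0,0,200],speed=80)
robot.sleep(.2)
print(robot.current_t(),robot.current_gripper_width()*93,robot.current_tcp_pos(),robot.current_contact_force(),robot.current_ft_torque())
for n in CAM: cv2.imwrite(f"pics/{n}1.png",robot.get_image(n)["img"])
s=cv2.imread("pics/scene1.png")[130:290,170:290]
cv2.imwrite("pics/c1.png",cv2.convertScaleAbs(cv2.resize(s,None,fx=3.7,fy=3.7),alpha=1.5))
E
```

```text
1.5583 [ 427.85061855 -254.64815536  190.05288691] [ 0.38188478 -0.7314054   0.21427792]
False [ 428.37077218 -254.34951787   85.0388746 ]
3.9083 28.06641194802423 [ 427.96772378 -254.19051856   84.50296956] [-0.21722978 -0.90669813  0.33904189]
5.7 28.22273391691652 [ 427.87628002 -253.89530085  199.67221154] [-0.52150965 -0.37233677 -3.80317984] [ 0.08436462 -0.02433595 -0.03089346]
```

View pics/c1.png

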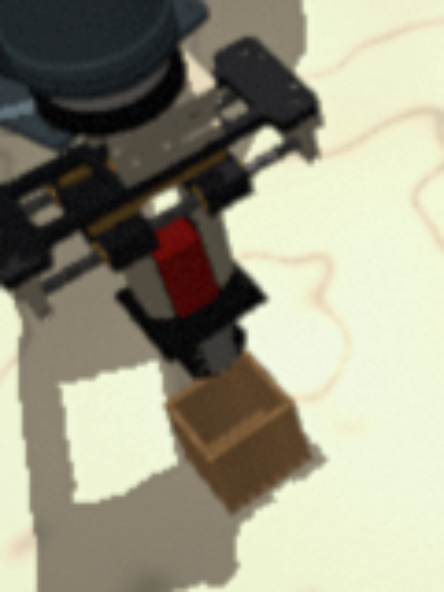

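```bash
cat >> h.py <<'E'
C=np.array([530.3,16.6,0.]);YAW=0.1065;U=np.array([-np.sin(YAW),np.cos(YAW),0])
E
python3 - <<'E'
from bench import robot
from h import *
o=[np.pi,0,YAW];S=C+86*U
robot.move_ptp(S+[0,0,190],o)
robot.move_linear(S+[0,0,134],speed=100);robot.sleep(.3)
f0=np.mean([robot.current_contact_force() for _ in range(10)],axis=0)
print(robot.current_t(),robot.current_tcp_pos(),robot.current_eef_rot(),f0)
print(robot.move_linear(S+[0,0,102],speed=12,f_stop=5))
t=robot.current_t()
for _ in range(4): print(robot.current_t(),robot.current_tcp_pos().round(2),(robot.current_contact_force()-f0).round(2));robot.sleep(.05)
z=robot.current_tcp_pos()[2]
np.save("f0.npy",np.r_[f0,z])
t=robot.current_t();robot.move_linear(S+[0,0,z-.3],speed=10)
print(robot.current_t()-t,robot.current_tcp_pos().round(2),(robot.current_contact_force()-f0).round(2))
for n in CAM: cv2.imwrite(f"pics/{n}2.png",robot.get_image(n)["img"])
s=cv2.imread("pics/scene2.png")[90:250,250:400]
cv2.imwrite("pics/c2.png",cv2.convertScaleAbs(cv2.resize(s,None,fx=3.7,fy=3.7),alpha=1.5))
E
```

```text
8.1833 [521.51040449 102.14188004 134.5690957 ] [ 3.14146344e+00 -1.12285774e-03  1.06561461e-01] [-0.96611844 -0.49321599 -3.96866864]
True
9.9333 [521.19 102.09 111.14] [0.23 0.41 9.76]
9.9833 [521.15 102.1  111.12] [ 0.57 -0.4   9.11]
10.0333 [521.18 102.08 111.16] [0.61 0.64 8.43]
10.0833 [521.17 102.06 111.15] [0.96 0.44 9.38]
0.3084000000000007 [521.44 102.1  111.25] [-0.58  0.83  7.6 ]
```

View pics/c2.png

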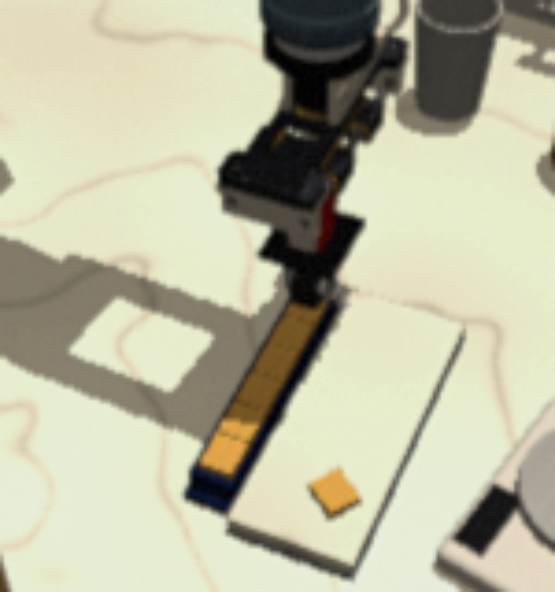

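```bash
cat > roll.py <<'E'
import sys,json
from bench import robot
from h import *
yend=float(sys.argv[1]);step=float(sys.argv[2]);y,z=json.load(open("st.json"))
f0=np.load("f0.npy")[:3];FT=17.5
def F(): return np.mean([robot.current_contact_force() for _ in range(6)],axis=0)-f0
k=0;fmax=0;log=[]
while True:
    f=F();fmax=max(fmax,f[2]);ok=15.8<f[2]<19.5
    log.append((robot.current_t(),y,z,*f))
    if f[2]>30 or robot.current_t()>55: print("ABORT",f);break
    if ok and y<=yend: k+=1
    if k>=3: break
    dz=np.clip((f[2]-FT)/12*.7,-.35,.6)
    z+=dz
    if ok: y=max(yend,y-step)
    robot.move_linear(C+y*U+[0,0,z],speed=12)
json.dump([y,z],open("st.json","w"))
print("fmax",fmax)
for r in log[::max(1,len(log)//45)]: print(*np.round(r,2))
E
echo '[86,110.85]'>st.json; python3 roll.py 76 2
```

```text
fmax 17.9448013912366
10.54 86.0 110.85 -0.42 -0.15 8.3
10.79 86.0 110.5 -0.41 0.47 10.05
11.04 86.0 110.15 -0.66 0.26 11.31
11.29 86.0 109.8 0.14 0.46 11.0
11.54 86.0 109.45 -1.0 0.7 12.04
11.79 86.0 109.13 -0.04 1.21 11.61
12.04 86.0 108.79 -1.29 0.12 11.43
12.29 86.0 108.44 -0.37 0.92 10.73
12.54 86.0 108.09 -0.17 0.22 11.59
12.79 86.0 107.74 -0.36 -0.07 10.52
13.04 86.0 107.39 -0.51 0.45 10.76
13.29 86.0 107.04 -0.43 -0.15 10.91
13.54 86.0 106.69 -0.35 -0.1 10.99
13.79 86.0 106.34 -0.43 -0.23 11.01
14.04 86.0 105.99 -0.48 1.09 10.86
14.29 86.0 105.64 -1.0 0.57 12.31
14.54 86.0 105.34 -1.79 0.24 13.39
14.79 86.0 105.1 -0.97 0.6 13.62
15.04 86.0 104.87 -1.22 0.06 16.24
15.36 84.0 104.8 -2.17 0.28 15.42
15.61 84.0 104.68 -2.14 0.46 15.63
15.86 84.0 104.57 -2.1 0.51 16.23
16.18 82.0 104.5 -1.66 0.12 16.74
16.49 80.0 104.45 -1.32 -0.23 16.2
16.81 78.0 104.38 -2.68 -0.92 17.2
17.12 76.0 104.36 -2.55 2.03 17.37
17.38 76.0 104.35 -2.3 0.94 17.15
17.62 76.0 104.33 -2.14 1.97 17.94
```

```bash
sed -i 's/FT=17.5/FT=17.8/; s/-.35,.6)/-.5,.6)/; s/speed=12)/speed=15)/; s/>55/>57/' roll.py; python3 roll.py 30 3
```

```text
fmax 18.233930088468338
17.62 76.0 104.33 -2.14 1.97 17.94
17.98 73.0 104.34 -2.33 6.43 17.67
18.32 70.0 104.33 -1.38 7.43 18.23
18.68 67.0 104.36 -2.25 3.15 17.26
19.02 64.0 104.32 -1.7 0.84 17.51
19.38 61.0 104.31 -0.74 1.09 15.59
19.62 61.0 104.18 -1.28 -0.23 17.3
19.98 58.0 104.15 -1.88 -0.09 16.02
20.32 55.0 104.05 -1.56 -0.2 17.29
20.68 52.0 104.02 -2.7 0.49 17.01
21.02 49.0 103.97 -1.75 -0.34 17.54
21.38 46.0 103.95 -2.81 0.31 16.8
21.72 43.0 103.9 -2.51 3.46 18.16
22.08 40.0 103.92 -2.53 6.61 18.21
22.42 37.0 103.94 -1.55 5.39 18.02
22.78 34.0 103.95 -1.76 2.73 17.03
23.12 31.0 103.91 -0.59 1.08 15.44
23.38 31.0 103.77 -1.8 -0.45 15.81
23.62 30.0 103.66 -1.25 0.38 17.17
23.88 30.0 103.62 -1.3 0.91 17.45
24.12 30.0 103.6 -1.8 0.37 16.71
```

```bash
python3 roll.py -87 3
```

```text
fmax 18.62692854918472
24.12 30.0 103.6 -1.8 0.37 16.71
24.48 27.0 103.53 -1.67 -0.48 17.34
24.82 24.0 103.51 -2.16 -0.8 17.55
25.18 21.0 103.49 -2.42 0.43 17.58
25.52 18.0 103.48 -0.56 -0.12 17.3
25.88 15.0 103.45 -1.96 -0.23 17.76
26.22 12.0 103.45 -1.22 2.93 16.99
26.58 9.0 103.4 -1.5 6.57 18.09
26.92 6.0 103.42 -2.13 7.18 17.72
27.28 3.0 103.41 -1.41 3.29 17.05
27.62 0.0 103.37 -1.94 1.61 16.41
27.98 -3.0 103.29 -1.92 0.61 16.6
28.32 -6.0 103.22 -1.43 -0.58 16.5
28.68 -9.0 103.14 -1.56 0.53 16.36
29.02 -12.0 103.06 -1.15 -0.92 17.44
29.38 -15.0 103.04 -2.21 -0.81 17.5
29.72 -18.0 103.02 -1.01 -0.49 17.35
30.08 -21.0 102.99 -1.28 3.73 18.13
30.42 -24.0 103.01 -1.51 7.12 17.43
30.78 -27.0 102.99 -0.93 5.58 18.33
31.12 -30.0 103.02 -0.67 2.88 17.4
31.48 -33.0 103.0 -1.18 0.11 15.82
31.82 -36.0 102.88 -1.62 0.12 17.03
32.17 -39.0 102.84 -1.39 -0.25 16.37
32.52 -42.0 102.75 -0.75 0.11 16.24
32.88 -45.0 102.66 -0.54 -0.55 16.57
33.22 -48.0 102.59 -1.53 -0.56 16.45
33.58 -51.0 102.51 -1.06 -0.31 17.33
33.92 -54.0 102.49 -2.42 4.49 18.06
34.28 -57.0 102.5 -0.24 7.01 18.63
34.62 -60.0 102.55 -1.17 3.23 16.65
34.98 -63.0 102.48 -1.04 1.99 18.07
35.33 -66.0 102.5 -1.25 0.23 15.33
35.58 -66.0 102.35 -0.33 -0.3 16.52
35.92 -69.0 102.28 -1.06 -0.4 16.06
36.28 -72.0 102.18 -0.97 -0.1 16.69
36.62 -75.0 102.11 -1.17 0.33 17.57
36.98 -78.0 102.1 -1.27 0.29 16.98
37.33 -81.0 102.05 -1.01 0.57 16.81
37.67 -84.0 102.0 -1.42 -0.15 16.68
38.02 -87.0 101.93 -1.6 -0.36 16.31
38.28 -87.0 101.84 -1.21 -0.31 16.66
38.52 -87.0 101.78 -1.47 -0.57 17.95
```

```bash
python3 - <<'E'
from bench import robot
from h import *
S=C-87*U
robot.move_linear(S+[0,0,200],speed=150)
robot.move_ptp([428,-254,200],[np.pi,0,-.335]);robot.sleep(.3)
print(robot.current_t(),robot.current_tcp_pos(),robot.current_eef_rot(),robot.current_gripper_width()*93,robot.current_contact_force())
a=cv2.imread("pics/scene1.png");b=robot.get_image("scene")["img"];cv2.imwrite("pics/scene3.png",b)
c=lambda i:cv2.resize(i[150:290,180:290],None,fx=3,fy=3)
st=cv2.resize(b[160:240,292:360],None,fx=5,fy=5)
st=cv2.resize(st,(int(st.shape[1]*420/st.shape[0]),420))
cv2.imwrite("pics/c3.png",cv2.convertScaleAbs(np.hstack([c(b),st]),alpha=1.5))
d=cv2.absdiff(a,b)[150:290,180:290].max(2);print("roller view diff px>40:",(d>40).sum())
E
```

```text
40.5 [ 428.641633   -253.09089346  199.96639777] [-3.14146285e+00 -2.64571945e-05 -3.32847636e-01] 27.943285116837856 [ 0.76577813 -1.16646946 -2.28171253]
roller view diff px>40: 46
```

View pics/c3.png

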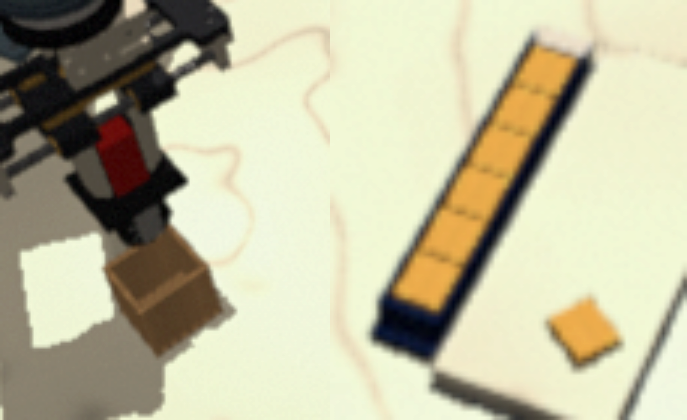

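```bash
python3 - <<'E'
from bench import robot
from h import *
P=np.array([428,-254,0.])
print(robot.move_linear(P+[0,0,100],speed=70,f_stop=6))
print(robot.current_tcp_pos(),robot.current_contact_force())
print(robot.move_linear(P+[0,0,83.5],speed=20,f_stop=5))
z=robot.current_tcp_pos()[2];print(robot.current_t(),z,robot.current_contact_force())
if z<90:
    robot.move_gripper(0.75);robot.sleep(.3);print(robot.current_t(),robot.current_tcp_pos(),robot.current_contact_force())
    robot.move_linear(P+[0,0,220],speed=120)
    robot.move_j([-1.498,0.259,1.535,0,1.348,-0.203]);robot.sleep(.3)
    print(robot.current_t())
    for n in CAM: cv2.imwrite(f"pics/{n}4.png",robot.get_image(n)["img"])
    a,b=cv2.imread("pics/scene0.png"),cv2.imread("pics/scene4.png")
    d=cv2.absdiff(a,b).max(2)>25
    for nm,(y0,y1,x0,x1) in dict(stand=(210,270,205,265),strip=(160,240,292,345),spare=(210,235,325,355),rest=(60,200,320,520)).items(): print(nm,d[y0:y1,x0:x1].sum())
    cv2.imwrite("pics/c4.png",cv2.convertScaleAbs(cv2.resize(b[150:300,200:390],None,fx=4,fy=4),alpha=1.5))
E
```

```text
False
[ 428.28225971 -254.26499023  100.4652135 ] [-0.40359247 -0.45998734 -3.56257457]
True
42.85 84.5019010445447 [-0.04247883  1.04575871  5.79205424]
43.9917 [ 426.87971359 -252.95406714   83.48113424] [0.50516573 0.67419011 0.08467644]
47.0417
stand 97
strip 140
spare 0
rest 69
```

View pics/c4.png

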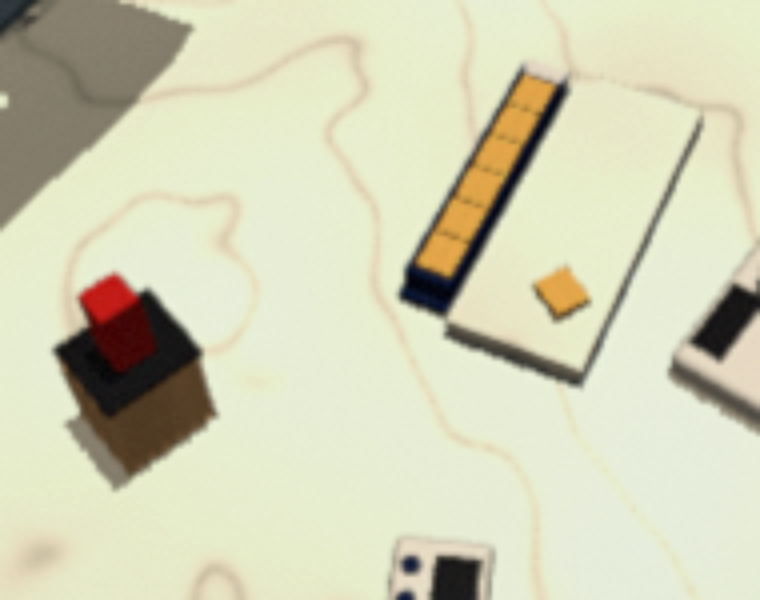

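```bash
python3 -c "
from bench import robot
robot.hand_in();print(robot.current_t())"
```

```text
the job is handed in; nothing more can be done
the job is handed in; nothing more can be done
```

I took the roller out of its stand and rolled the strip in one pass, without lifting, from 86 mm on the white-block side to 87 mm past the middle at the far end. I then stood it back in its stand, let go and handed the job in, at about 47 s of the 72 s allowed.

**Force:** While rolling, the sampled press was about 15.3 to 18.6 N, well under the 25 N limit. Forces between samples were not recorded.

**Seating:** Section 1 sank about 5 mm to a firm stop. The sideways bump where the wheel met each next section's raised edge appeared at all five joints and faded as that section sank. After that the height followed one smooth slope of about 0.014 rad. The final picture shows all six sections looking flush, but I judged flushness only from that and the force and height trace, not by measuring each section.

**Roller and surroundings:** The last pictures show the roller home with its guard on the stand's rim and the gripper clear of it. The spare showed no change between the before and after pictures. A box round the mug, cup, jar and scale showed 69 changed pixels; that box overlaps the upper strip, so I put it down to the seated sections and did not check each object separately.

**Disagreements:**
- The two cameras put the strip's centre about 3 mm apart along its length, and less than 1 mm apart across it.
- There was a steady sideways force of about 1 to 2 N while pressing. I did not trace its cause, and it did not seem to affect the seating.

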